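# Close the emptied pill case and press its dose-taken key

### The arm

A 7-joint arm with a two-finger parallel gripper is mounted at the origin on the work surface. World frame = base frame: x ahead of the robot, y to its left, z up, the work surface at z = 0. Lengths are in m, angles in rad, forces in N, time in s.
With the tool pointing down it reaches from about 0.4 to 0.875 m from the base axis. Payload 6.5 kg.
Tool frame: the origin (TCP) lies between the finger pads; the fingertips stand 8 mm ahead of it and the grasp point (between the pads) lies 11 mm behind it; x points along the fingers, y is the direction in which the jaws open and shut, and the axes are right-handed (so a half turn about x gives the same grasp; the last joint's range is limited). The gripper opens to 85 mm and grips with 20 to 120 N. Pads are 22 mm wide; open, the fingers measure 114 mm over their backs; the gripper's body (76 mm by 85 mm) begins 54 mm behind the grasp point. The pads swing forward as they close: fully open they stand 13 mm farther back than shut.
Start: joints at [1.097, 0.536, -0.004, 1.538, 0.003, 1.067, -0.071], TCP at [0.258, -0.597, 0.239] pointing down, gripper open.
Joint ranges: [-2.7, 2.7], [-0.37, 2.16], [-1.27, 1.26], [0.24, 2.4], [-1.31, 4.45], [0.19, 1.91], [-2.76, 2.76]. Speed limits (rad/s): [2.39, 2.39, 3.14, 3.14, 3.14, 3.14, 3.14].

### API

Orientations are given as a rotation vector (axis times angle).
In Python, from station import manip gives the robot as it stands.
- The arm moves only by the tool apply_moves, never from a script. Its arguments are lists of equal length, an entry for each row: "rot": the turn, a rotation vector about the tool's x, y, z in units of pi/2 rad (1.0 is pi/2 rad), a list of three; "translation": the shift along the tool's x, y, z in units of 100 mm (1.0 is 100 mm), a list of three; "fingers": the closure in counts, from 0 (fully open) to 255 (shut). In form: {"rot": [[ax, ay, az], ...], "translation": [[tx, ty, tz], ...], "fingers": [fingers, ...]}. A call has 1 to 12 rows; each row is the pose to reach, as a shift and turn from the pose measured when the call began, along the tool's axes at that moment; what a row does not reach only later rows make up. A row lasts 1/12 s, in which the tool goes at most 41.7 mm and 7.16 degrees, less where a joint would pass 70% of its speed; a pose out of reach is approached as far as the arm can. A call with a number of a shift or a turn outside -1 to 1 is refused whole. A call with a gripper value outside its range is refused whole. The fingers move at their own pace and stop on an object; "newtons" is the grip in N (left out, the last holds). Time passes only in rows, so rows that repeat a pose let the fingers close. It gives the time, the measured TCP pose, the force and the opening at its end, in the units of the state.
- manip.get_obs(): the state, without advancing time (a new reading comes with each control period).
- manip.get_image(name): name is "scene" or "top"; returns a dict with "color" (400x640x3 uint8, blue, green, red), "intrinsics" (3x3 intrinsics, pixels), "world_to_cam" (4x4, takes a point from world to camera coordinates). Camera axes: x right, y down, z forward; pixel columns grow to the right and rows downward; lengths in m; the calibration is good to about 2 mm. A picture is of the moment at which its call begins. There is no depth.
- manip.sign_off(): hands the job in, once; it reports no verdict.
The state is a dict: "time": time; "joints": joint angles; "dq": joint speeds; "tau": joint torques, N m; "ee_pos": TCP position; "ee_rot": TCP orientation; "wrist_force": force on the tool from outside, world axes, zero at the start; "torque": the same for the moment, N m; "opening": finger opening in m.
Only numpy, scipy, OpenCV 4.12 (cv2) and the standard library are available. Lean on these libraries where they do the work, as an engineer would, in place of code of your own. Each camera call takes 0.05 s, during which the arm holds its last target. There are 200 camera calls.

### The job

Four small pill cases stand side by side on a tray, and the one just emptied still has its lid standing open. With the fingertips gently push that lid down until it is fully shut, then lightly press the square dose-taken key in front of the same case right down, and draw back so that the key springs up. Lift nothing, and do not touch the other three cases or disturb anything else on the table.

Things in the scene. Friction and masses are not known exactly. Their poses are not given: they have to be found in the camera images.
- tray: fixed grey tray, 112 (x) x 236 (y) x 6 thick, carrying the four pill cases side by side along its y axis, 54 apart, all facing the same way; origin at the centre of its underside on the table, z up
- case_open: the pill case whose lid stands open and which is empty; it can be in any of the four places. Fixed on the tray. 96 (x) x 50 (y), origin at the centre of its underside (6 above the table). A clear compartment, 32 tall, takes up its rear 60 mm (its +x end); a solid white ledge, 28 tall, its front 34 mm (its -x end), with the key on it. The lid's hinge line lies along the case's y axis, 46 to +x of the origin, 32 above it
- lid_open (a joint): angle of that lid, rad: 0 shut, positive open; starts at 0.45 to 0.8. A stiff little hinge: the lid stays where it is left; under 1 N at the middle of the lid moves it
- lid_open_centre (a point): middle of the upper (outer) face of that lid: a clear flat lid with a white rim, 58 from hinge to free edge, 48 wide, 4 thick. The point is 29 from the hinge. Shut, the upper face is level and 42 above the table; as the lid shuts, its free edge swings down and towards the key (-x of the case)
- key_open (a joint): travel of the key of that case, m: 0 up, 0.006 fully down; it springs back. About 1 N starts it, 4.5 N takes it to the stop
- key_open_top (a point): centre of the top of that key: a square white key 22 (x) x 24 (y), 33 to -x of the case's origin, its top 50 above the table when up and 44 fully down. All other parts of the shut cases but their keys are 42 tall or lower
- case_shut1: one of the other three pill cases, same make and axes as case_open, lid shut, tablets inside; to be left alone
- lid_shut1 (a joint): its lid angle, rad, 0 shut
- key_shut1 (a joint): its key's travel, m, 0 up
- case_shut2: one of the other three pill cases, same make and axes as case_open, lid shut, tablets inside; to be left alone
- lid_shut2 (a joint): its lid angle, rad, 0 shut
- key_shut2 (a joint): its key's travel, m, 0 up
- case_shut3: one of the other three pill cases, same make and axes as case_open, lid shut, tablets inside; to be left alone
- lid_shut3 (a joint): its lid angle, rad, 0 shut
- key_shut3 (a joint): its key's travel, m, 0 up
- cup: white ceramic cup, 72 across, 75 tall; loose, standing close to the tray; origin at the centre of its underside; to be left alone
- tin: round aluminium screw-top tin lying flat, 63 across, 26 tall; loose, standing close to the tray; origin at the centre of its underside; to be left alone
- tweezers: stainless tweezers lying flat, about 105 long, 13 wide, 8 tall; x axis along them; loose, standing close to the tray; origin at the centre of its underside; to be left alone
- dropper: small white round dropper bottle, 28 across, 68 tall; loose, standing close to the tray; origin at the centre of its underside; to be left alone
- tape: roll of paper tape lying flat, 54 across, 22 tall; loose, standing close to the tray; origin at the centre of its underside; to be left alone

How it is judged:
By the outcome, as a careful person would: the job done as asked, in the order asked, and still so for the second after the job is handed in, with the robot touching nothing.
It also fails if it takes over 35 s, if anything falls off the work surface, if the arm or the gripper's body presses on something with over 40 N, if the wrist force passes 120 N, or if a joint passes its speed limit or range.

## Working session

There is one attempt and no reset: what is moved stays moved. The work goes in short steps, Python scripts to look and compute and a tool call to move; the robot and the scene stay as the last step left them, time stands still between calls to the robot, and variables do not carry over. Pictures are saved under pics/ and viewed, about 8 in all and at most 12, crops included, and the job is handed in when it is done.

Besides the shell and the picture viewer there is one more tool, called after ">>>" by a JSON object that holds its "fn" and its "kwargs". apply_moves: Moves the arm, as the interface text tells. Shifts and turns lie within -1 to 1; 1 stands for 100 mm of shift or pi/2 rad of turn. Its arguments: {"type":"object","properties":{"rot":{"type":"array","items":{"type":"array","items":{"type":"number","minimum":-1,"maximum":1}}},"translation":{"type":"array","items":{"type":"array","items":{"type":"number","minimum":-1,"maximum":1}}},"fingers":{"type":"array","items":{"type":"number"}},"newtons":{"type":"number"}},"required":["rot","translation","fingers"]}

```bash
mkdir -p pics; python3 - <<'E'
from station import manip
import cv2,numpy as np
o=manip.get_obs()
for k,v in o.items(): print(k,np.round(v,4))
for n in("scene","top"):
    d=manip.get_image(n); cv2.imwrite(f"pics/{n}0.png",d["color"]); print(n,np.round(d["intrinsics"],2).tolist(),np.round(d["world_to_cam"],4).tolist())
E
```

```text
time 0.0
joints [ 1.0968  0.5372 -0.0044  1.5389  0.0026  1.0673 -0.0712]
dq [-0.0006 -0.001   0.0012 -0.0008  0.001   0.0002  0.0001]
tau [-7.00000e-04 -5.83420e+01  1.04850e+00 -2.59107e+01  1.23000e-02
  9.60000e-03  0.00000e+00]
ee_pos [ 0.2575 -0.5961  0.2384]
ee_rot [ 1.9971  0.4149 -1.9981]
wrist_force [-0.1818  0.9357  0.2575]
torque [ 0.0084 -0.0813  0.0158]
opening 0.0852
scene [[462.57, 0.0, 324.98], [0.0, 462.57, 204.7], [0.0, 0.0, 1.0]] [[0.8897, 0.4564, 0.0123, -0.5569], [0.3884, -0.7423, -0.546, -0.1334], [-0.24, 0.4906, -0.8377, 1.0417], [0.0, 0.0, 0.0, 1.0]]
top [[440.55, 0.0, 323.12], [0.0, 440.55, 200.89], [0.0, 0.0, 1.0]] [[-0.0049, -0.9998, -0.0171, 0.0706], [-0.996, 0.0064, -0.0893, 0.568], [0.0894, 0.0166, -0.9959, 0.8986], [0.0, 0.0, 0.0, 1.0]]
```

View pics/top0.png

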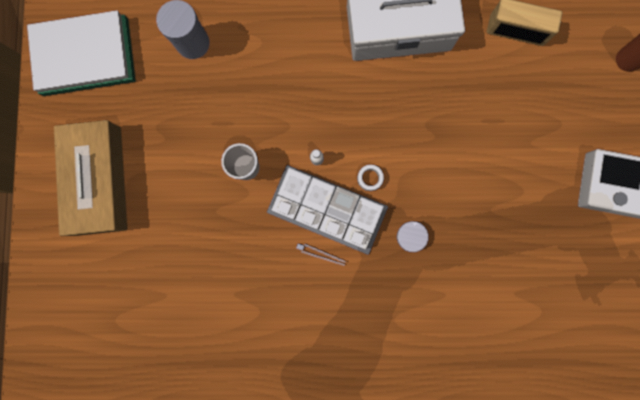

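View pics/scene0.png

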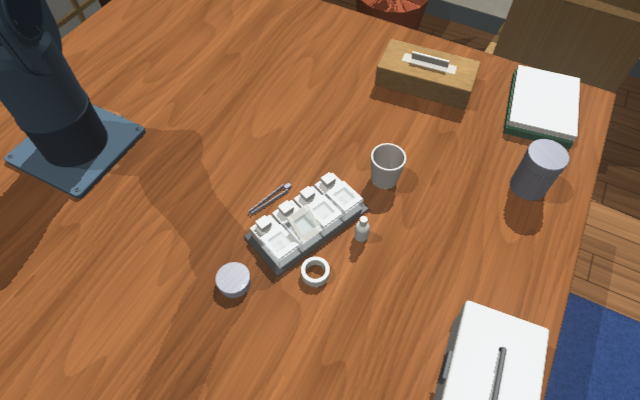

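Tray spans about (270–390, 167–250) in the top view. The third case from the left (~345, 203) looks different: grey and without tablets. I'll zoom in on both views.

```bash
python3 - <<'E'
import cv2,numpy as np
a=cv2.imread("pics/top0.png")[160:260,260:400]; b=cv2.imread("pics/scene0.png")[165:280,235:375]
a=cv2.resize(a,None,fx=5.7,fy=5.7,interpolation=cv2.INTER_CUBIC)
b=cv2.resize(b,None,fx=5.2,fy=5.2,interpolation=cv2.INTER_CUBIC)
cv2.imwrite("pics/a.png",a);cv2.imwrite("pics/b.png",b)
E
```

```text
(no output)
```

View pics/a.png

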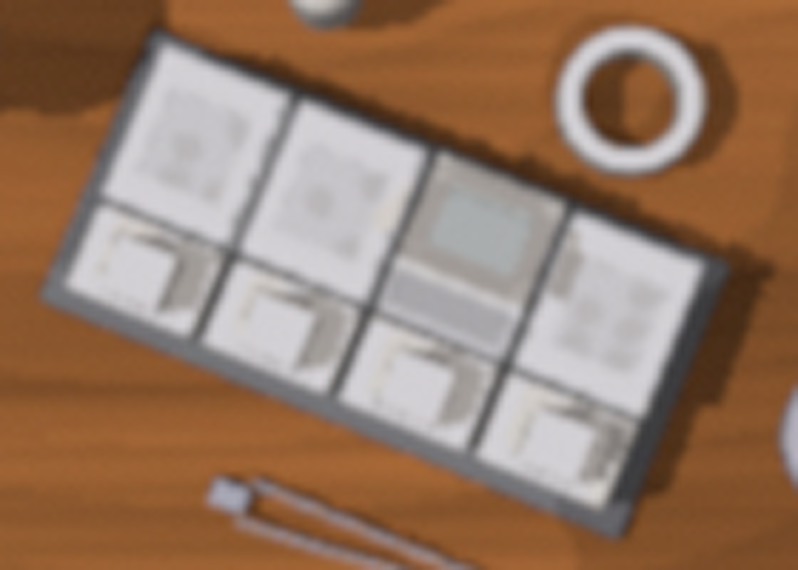

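View pics/b.png

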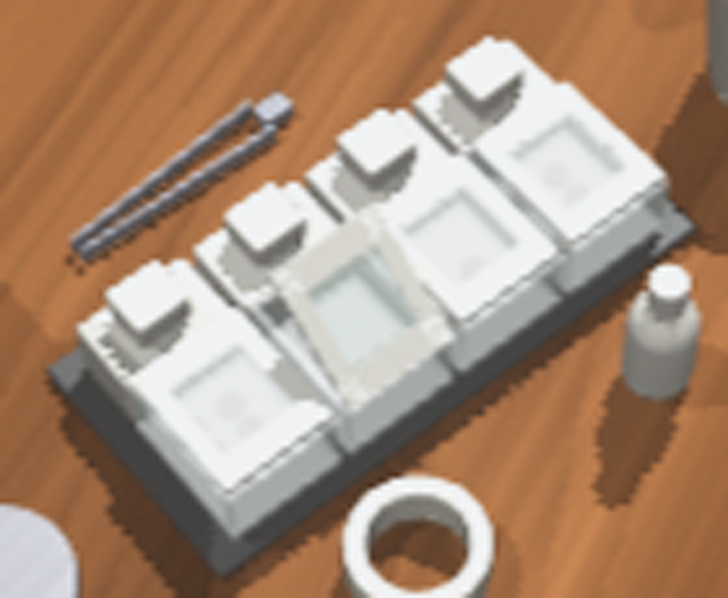

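Third case from the left in the top view is the open one, with its key top at crop (419,388). In the scene crop that key is at (266,220), the lid's free edge runs (275,283)–(372,212) and the hinge edge (350,405)–(450,335).

```bash
cat > h.py <<'E'
from station import manip
import numpy as np, cv2
from scipy.spatial.transform import Rotation as R
K={"scene":np.array([[462.57,0,324.98],[0,462.57,204.7],[0,0,1]]),"top":np.array([[440.55,0,323.12],[0,440.55,200.89],[0,0,1]])}
T={"scene":np.array([[0.8897,0.4564,0.0123,-0.5569],[0.3884,-0.7423,-0.546,-0.1334],[-0.24,0.4906,-0.8377,1.0417]]),
"top":np.array([[-0.0049,-0.9998,-0.0171,0.0706],[-0.996,0.0064,-0.0893,0.568],[0.0894,0.0166,-0.9959,0.8986]])}
def ray(n,uv):
    r=T[n][:,:3]; c=-r.T@T[n][:,3]; return c,r.T@np.linalg.inv(K[n])@[*uv,1]
def plane(n,uv,z):
    c,d=ray(n,uv); return c+d*(z-c[2])/d[2]
def crop(n,p):
    f,o=((5.7,(260,160)) if n=="top" else (5.2,(235,165)))
    return (np.array(p)+.5)/f-.5+o
E
python3 - <<'E'
from h import *
kt=[(142,277),(280,334),(419,388),(559,445)]; ks=[(484,72),(377,145),(266,220),(149,300)]
A=np.array([plane("top",crop("top",p),.05) for p in kt]);B=np.array([plane("scene",crop("scene",p),.05) for p in ks])
print(A.round(4),B.round(4),(A-B).round(4))
tr=np.array([plane("top",crop("top",p),.006) for p in [(155,30),(42,297),(625,537),(732,265)]]);print(tr.round(4),tr.mean(0).round(4))
print(np.linalg.norm(np.diff(tr,axis=0),axis=1))
M=(A+B)/2; y=M[0]-M[3]; y/=np.linalg.norm(y); x=np.array([y[1],-y[0],0]); print("x",x,"y",y,"yaw",np.arctan2(x[1],x[0]), np.linalg.norm(M[0]-M[3])/3)
ty=tr[0]-tr[3]+tr[1]-tr[2]; print("tray yaw",np.arctan2(-ty[0],ty[1]))
tc=tr.mean(0); print("tray-keys", (tc-M.mean(0))@x,(tc-M.mean(0))@y)
k=M.mean(0)-.5*.054*y; org=k+.033*x; org[2]=.006; hinge=org+.046*x+[0,0,.032]
print("key",k,"org",org,"hinge",hinge)
# lid free edge in scene: intersect with vertical plane family
for a in np.arange(.4,.9,.05):
    out=[]
    for s in(1,-1):
      up=np.array([np.sin(a)*x[0],np.sin(a)*x[1],np.cos(a)])
      p=hinge+58e-3*(-np.cos(a)*x+np.array([0,0,np.sin(a)]))+.004*up+s*.024*y
      for n,(f,o) in {"scene":(5.2,(235,165)),"top":(5.7,(260,160))}.items():
        q=K[n]@(T[n][:,:3]@p+T[n][:,3]); q=q[:2]/q[2]; out+=list(((q+.5-o)*f).round())
    print(round(a,2),out)
E
```

```text
[[ 0.5518  0.146   0.05  ]
 [ 0.531   0.0965  0.05  ]
 [ 0.5115  0.047   0.05  ]
 [ 0.491  -0.0026  0.05  ]] [[ 0.5563  0.1463  0.05  ]
 [ 0.5358  0.0965  0.05  ]
 [ 0.5153  0.0473  0.05  ]
 [ 0.4947 -0.0027  0.05  ]] [[-0.0046 -0.0003  0.    ]
 [-0.0048  0.      0.    ]
 [-0.0038 -0.0003  0.    ]
 [-0.0037  0.0001  0.    ]]
[[ 0.649   0.146   0.006 ]
 [ 0.5477  0.1883  0.006 ]
 [ 0.4571 -0.0294  0.006 ]
 [ 0.5582 -0.0709  0.006 ]] [0.553  0.0585 0.006 ]
[0.10975602 0.23580294 0.10928302]
x [ 0.92483964 -0.38035725  0.        ] y [0.38035725 0.92483964 0.        ] yaw -0.390182547158427 0.05364585454559977
tray yaw -0.3955692473699607
tray-keys 0.0323887539516517 -0.001061480362504288
key [0.51316379 0.04681329 0.05      ] org [0.5436835 0.0342615 0.006    ] hinge [0.58622612 0.01676507 0.038     ]
0.4 [np.float64(356.0), np.float64(211.0), np.float64(386.0), np.float64(285.0), np.float64(252.0), np.float64(282.0), np.float64(512.0), np.float64(337.0)]
0.45 [np.float64(358.0), np.float64(209.0), np.float64(387.0), np.float64(281.0), np.float64(254.0), np.float64(281.0), np.float64(51
[... 584 characters left out ...]
oat64(264.0), np.float64(280.0), np.float64(523.0), np.float64(313.0)]
0.7 [np.float64(372.0), np.float64(207.0), np.float64(396.0), np.float64(256.0), np.float64(267.0), np.float64(280.0), np.float64(525.0), np.float64(307.0)]
0.75 [np.float64(376.0), np.float64(208.0), np.float64(399.0), np.float64(250.0), np.float64(270.0), np.float64(281.0), np.float64(527.0), np.float64(302.0)]
0.8 [np.float64(379.0), np.float64(209.0), np.float64(401.0), np.float64(243.0), np.float64(274.0), np.float64(282.0), np.float64(530.0), np.float64(295.0)]
0.85 [np.float64(383.0), np.float64(210.0), np.float64(403.0), np.float64(237.0), np.float64(277.0), np.float64(284.0), np.float64(533.0), np.float64(289.0)]
```

```bash
cat >> h.py <<'E'
cx=np.array([0.9237,-0.3830,0]); cy=np.array([0.3830,0.9237,0])
key=np.array([.5132,.0468,.05]); org=np.array([.5437,.0343,.006]); hinge=org+.046*cx+np.array([0,0,.032])
lidp=hinge-.032*cx
def plan(goal,tipz,sgn=1):
    "delta to tip-at-goal in tool axes (units 100mm) and rotation (units pi/2)"
    o=manip.get_obs(); Rt=R.from_rotvec(o["ee_rot"]); p=np.array(o["ee_pos"])
    g=np.array([goal[0],goal[1],tipz+.008])
    m=Rt.as_matrix(); s=np.sign(m[:,1]@cy)
    X=np.array([0,0,-1.]);Y=s*cy;D=np.column_stack([X,Y,np.cross(X,Y)])
    print("t",round(o["time"],2),"pos",p.round(4),"F",np.round(o["wrist_force"],2),"open",o["opening"])
    print("tool\n",m.round(3)); print("shift",(Rt.inv().apply(g-p)*10).round(3),"turn",((Rt.inv()*R.from_matrix(D)).as_rotvec()/(np.pi/2)).round(4))
    print("shift after turn",(D.T@(g-p)*10).round(3))
E
python3 -c "
from h import *
plan(lidp,.11)"
```

```text
t 0.1 pos [ 0.2575 -0.5962  0.2385] F [0.09 0.19 0.55] open 0.0851303941835356
tool
 [[-0.001  0.397 -0.918]
 [ 0.001 -0.918 -0.397]
 [-1.    -0.002  0.   ]]
shift [ 1.211 -4.55  -5.226] turn [5.099e-01 5.000e-04 9.000e-04]
shift after turn [ 1.205 -6.92  -0.368]
```

>>> {"fn": "apply_moves", "kwargs": {"rot": [[0,0,0],[0,0,0],[0,0,0],[0,0,0],[0,0,0]], "translation": [[0,-0.3,-0.3],[0,-0.6,-0.6],[0,-0.9,-0.9],[0,-1,-1],[0,-1,-1]], "fingers": [255,255,255,255,255], "newtons": 20}}

```text
time: 0.52
ee_pos: [0.3125, -0.4597, 0.2384]
ee_rot: [1.995, 0.424, -1.994]
wrist_force: [-0.3, 0.4, -0.1]
opening: 0.0257
```

>>> {"fn": "apply_moves", "kwargs": {"rot": [[0,0,0],[0,0,0],[0,0,0],[0,0,0],[0,0,0]], "translation": [[0,-0.3,-0.3],[0,-0.6,-0.6],[0,-0.9,-0.9],[0,-1,-1],[0,-1,-1]], "fingers": [255,255,255,255,255]}}

```text
time: 0.93
ee_pos: [0.3659, -0.3233, 0.2389]
ee_rot: [1.993, 0.433, -1.99]
wrist_force: [0.4, -0.1, 0.4]
opening: 0.0
```

>>> {"fn": "apply_moves", "kwargs": {"rot": [[0,0,0],[0,0,0],[0,0,0],[0,0,0],[0,0,0]], "translation": [[0,-0.3,-0.3],[0,-0.6,-0.6],[0,-0.9,-0.9],[0,-1,-1],[0,-1,-1]], "fingers": [255,255,255,255,255]}}

```text
time: 1.35
ee_pos: [0.4181, -0.1872, 0.2399]
ee_rot: [1.991, 0.44, -1.985]
wrist_force: [-0.2, 0.7, 0.5]
opening: 0.0005
```

```bash
python3 -c "
from h import *
plan(lidp,.11)"
```

```text
t 1.35 pos [ 0.4181 -0.1872  0.2399] F [-0.16  0.7   0.45] open 0.0004935373559764452
tool
 [[ 0.001  0.415 -0.91 ]
 [ 0.008 -0.91  -0.415]
 [-1.    -0.007 -0.005]]
shift [ 1.239 -1.383 -2.152] turn [ 0.5228 -0.0009  0.0054]
shift after turn [ 1.219 -2.527 -0.451]
```

>>> {"fn": "apply_moves", "kwargs": {"rot": [[0.08,0,0],[0.16,0,0],[0.24,0,0],[0.32,0,0],[0.4,0,0.003],[0.47,0,0.005],[0.523,-0.001,0.005],[0.523,-0.001,0.005],[0.523,-0.001,0.005]], "translation": [[0,-0.1,-0.2],[0,-0.2,-0.4],[0,-0.35,-0.6],[0,-0.5,-0.8],[0,-0.6,-1],[0,-0.7,-1],[0,-0.8,-1],[0,-0.8,-1],[0,-0.8,-1]], "fingers": [255,255,255,255,255,255,255,255,255]}}

```text
time: 2.1
ee_pos: [0.476, -0.0744, 0.2408]
ee_rot: [-2.006, 0.398, 2.007]
wrist_force: [0.2, -0.4, 0.4]
opening: 0.0003
```

```bash
python3 -c "
from h import *
plan(lidp,.11)"
```

```text
t 2.1 pos [ 0.476  -0.0744  0.2408] F [ 0.18 -0.36  0.39] open 0.0003487104588397765
tool
 [[-0.    -0.382 -0.924]
 [-0.    -0.924  0.382]
 [-1.     0.     0.   ]]
shift [ 1.228 -1.263 -0.351] turn [ 0.0009  0.0001 -0.0001]
shift after turn [ 1.228 -1.264 -0.349]
```

>>> {"fn": "apply_moves", "kwargs": {"rot": [[0,0,0],[0,0,0],[0,0,0],[0,0,0]], "translation": [[0,-0.35,-0.1],[0.1,-0.7,-0.25],[0.3,-1,-0.35],[0.3,-1,-0.35]], "fingers": [255,255,255,255]}}

```text
time: 2.43
ee_pos: [0.5488, 0.0088, 0.2079]
ee_rot: [-2.008, 0.388, 2.012]
wrist_force: [-0.6, -0.1, -0.3]
opening: 0.0001
```

>>> {"fn": "apply_moves", "kwargs": {"rot": [[0,0,0],[0,0,0],[0,0,0],[0,0,0],[0,0,0],[0,0,0]], "translation": [[0.2,-0.26,0],[0.45,-0.26,0],[0.7,-0.26,0],[0.9,-0.26,0],[0.9,-0.26,0],[0.9,-0.26,0]], "fingers": [255,255,255,255,255,255]}}

```text
time: 2.93
ee_pos: [0.5581, 0.0314, 0.1172]
ee_rot: [-2.006, 0.39, 2.014]
wrist_force: [0.1, 0.2, 0.8]
opening: -0.0001
```

```bash
python3 -c "
from h import *
plan(lidp,.042)
t=manip.get_image('top')['color'][140:270,250:410];s=manip.get_image('scene')['color'][130:280,230:390]
f=lambda i,k:cv2.resize(i,(400,k),interpolation=cv2.INTER_CUBIC)
cv2.imwrite('pics/c.png',np.hstack([f(t,375),f(s,375)]))"
```

```text
t 2.93 pos [0.5581 0.0314 0.1172] F [0.14 0.22 0.75] open -0.0001426099089530712
tool
 [[-0.003 -0.375 -0.927]
 [ 0.002 -0.927  0.375]
 [-1.    -0.001  0.004]]
shift [0.672 0.029 0.002] turn [0.0054 0.0025 0.0005]
shift after turn [0.672 0.029 0.004]
```

View pics/c.png

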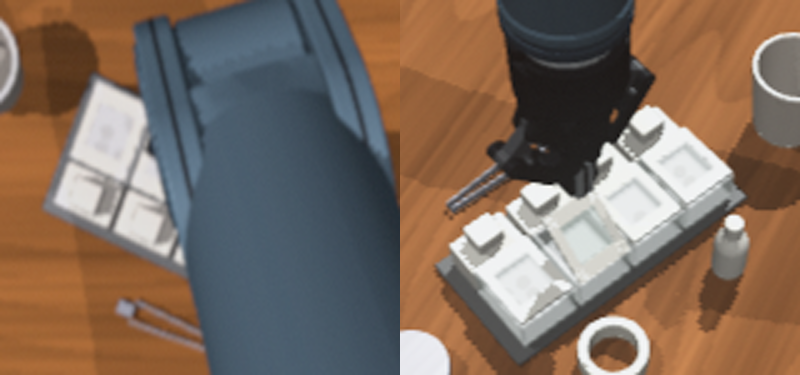

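The fingertips hang above the open lid, at about (582,190) in the right half; nothing else has moved. Going down gently.

>>> {"fn": "apply_moves", "kwargs": {"rot": [[0.005,0.002,0],[0.005,0.002,0],[0.005,0.002,0],[0.005,0.002,0],[0.005,0.002,0],[0.005,0.002,0],[0.005,0.002,0],[0.005,0.002,0]], "translation": [[0.1,0.03,0],[0.2,0.03,0],[0.26,0.03,0],[0.3,0.03,0],[0.34,0.03,0],[0.38,0.03,0],[0.42,0.03,0],[0.42,0.03,0]], "fingers": [255,255,255,255,255,255,255,255]}}

```text
time: 3.7
ee_pos: [0.5582, 0.0296, 0.0764]
ee_rot: [-2.008, 0.396, 2.003]
wrist_force: [0.5, -1.0, 0.6]
opening: -0.0005
```

```bash
python3 -c "
from h import *
plan(lidp,.042)"
```

```text
t 3.7 pos [0.5582 0.0296 0.0764] F [ 0.55 -1.04  0.58] open -0.0004552012391020176
tool
 [[ 0.003 -0.382 -0.924]
 [ 0.002 -0.924  0.382]
 [-1.    -0.003 -0.002]]
shift [0.264 0.013 0.012] turn [ 0.0004 -0.0013  0.0017]
shift after turn [0.264 0.013 0.012]
```

>>> {"fn": "apply_moves", "kwargs": {"rot": [[0,0,0],[0,0,0],[0,0,0],[0,0,0],[0,0,0],[0,0,0],[0,0,0],[0,0,0]], "translation": [[0.04,0.01,0.01],[0.08,0.01,0.01],[0.12,0.01,0.01],[0.15,0.01,0.01],[0.18,0.01,0.01],[0.2,0.01,0.01],[0.22,0.01,0.01],[0.22,0.01,0.01]], "fingers": [255,255,255,255,255,255,255,255]}}

```text
time: 4.37
ee_pos: [0.5568, 0.0291, 0.054]
ee_rot: [-2.008, 0.396, 2.003]
wrist_force: [-0.4, -0.4, 0.1]
opening: -0.0
```

>>> {"fn": "apply_moves", "kwargs": {"rot": [[0,0,0],[0,0,0],[0,0,0]], "translation": [[0.02,0,0],[0.03,0,0],[0.03,0,0]], "fingers": [255,255,255]}}

```text
time: 4.62
ee_pos: [0.5568, 0.0291, 0.0509]
ee_rot: [-2.008, 0.396, 2.003]
wrist_force: [0.3, 0.2, 0.6]
opening: -0.0002
```

>>> {"fn": "apply_moves", "kwargs": {"rot": [[0,0,0],[0,0,0],[0,0,0]], "translation": [[0.01,0,0],[0.01,0,0],[0.01,0,0]], "fingers": [255,255,255]}}

```text
time: 4.87
ee_pos: [0.5569, 0.0291, 0.0501]
ee_rot: [-2.008, 0.396, 2.003]
wrist_force: [-0.5, 1.0, 2.8]
opening: 0.0001
```

>>> {"fn": "apply_moves", "kwargs": {"rot": [[0,0,0],[0,0,0],[0,0,0]], "translation": [[0.01,0,0],[0.01,0,0],[0.01,0,0]], "fingers": [255,255,255]}}

```text
time: 5.12
ee_pos: [0.5569, 0.0291, 0.0498]
ee_rot: [-2.008, 0.397, 2.003]
wrist_force: [-3.6, 0.3, 10.7]
opening: 0.0001
```

The tips stopped at 41.8 mm with a firm 10.7 N, so the lid is shut. I'll rise and go over to the key.

>>> {"fn": "apply_moves", "kwargs": {"rot": [[0,0,0],[0,0,0],[0,0,0],[0,0,0],[0,0,0],[0,0,0],[0,0,0],[0,0,0]], "translation": [[-0.1,0,0],[-0.25,0,0],[-0.4,0,0],[-0.4,0,0.15],[-0.4,0,0.3],[-0.4,0,0.47],[-0.4,0,0.47],[-0.4,0,0.47]], "fingers": [255,255,255,255,255,255,255,255]}}

```text
time: 5.78
ee_pos: [0.5133, 0.0473, 0.0902]
ee_rot: [-2.009, 0.396, 2.003]
wrist_force: [0.5, -0.5, 0.2]
opening: -0.0001
```

```bash
python3 -c "
from h import *
plan(key,.05)
s=manip.get_image('scene')['color'][130:280,230:390]
cv2.imwrite('pics/d.png',cv2.resize(s,(640,600),interpolation=cv2.INTER_CUBIC))"
```

```text
t 5.78 pos [0.5133 0.0473 0.0902] F [ 0.54 -0.53  0.2 ] open -0.00012977621077123468
tool
 [[ 0.003 -0.381 -0.924]
 [ 0.001 -0.924  0.381]
 [-1.    -0.002 -0.002]]
shift [ 0.322  0.006 -0.001] turn [ 0.0011 -0.0014  0.0016]
shift after turn [ 0.322  0.005 -0.002]
```

View pics/d.png

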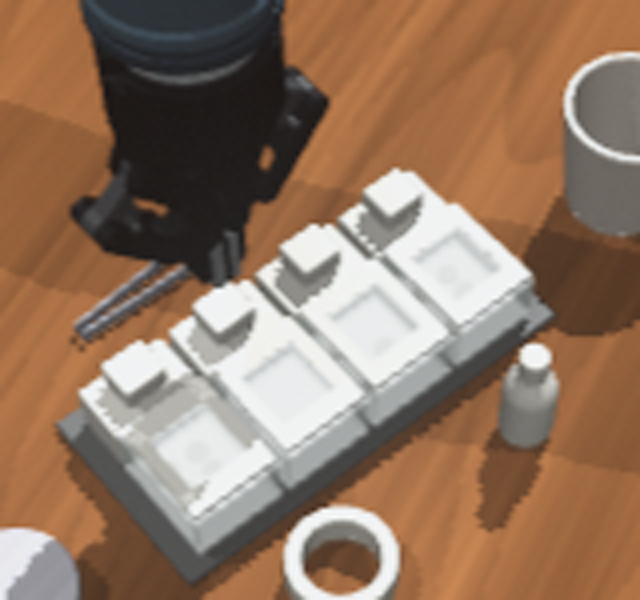

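The lid is level like its neighbours, and the tips (222,275) are above the right key (222,312).

>>> {"fn": "apply_moves", "kwargs": {"rot": [[0,0,0],[0,0,0],[0,0,0],[0,0,0],[0,0,0],[0,0,0],[0,0,0],[0,0,0]], "translation": [[0.1,0.006,0],[0.2,0.006,0],[0.28,0.006,0],[0.31,0.006,0],[0.33,0.006,0],[0.35,0.006,0],[0.36,0.006,0],[0.36,0.006,0]], "fingers": [255,255,255,255,255,255,255,255]}}

```text
time: 6.5
ee_pos: [0.5138, 0.0462, 0.0542]
ee_rot: [-2.009, 0.397, 2.002]
wrist_force: [-1.5, -0.1, 3.6]
opening: -0.0001
```

>>> {"fn": "apply_moves", "kwargs": {"rot": [[0,0,0],[0,0,0],[0,0,0]], "translation": [[0.01,0,0],[0.02,0,0],[0.02,0,0]], "fingers": [255,255,255]}}

```text
time: 6.75
ee_pos: [0.5139, 0.0463, 0.0523]
ee_rot: [-2.009, 0.397, 2.002]
wrist_force: [-2.0, -0.9, 2.6]
opening: 0.0
```

>>> {"fn": "apply_moves", "kwargs": {"rot": [[0,0,0],[0,0,0],[0,0,0]], "translation": [[0.005,0,0],[0.008,0,0],[0.008,0,0]], "fingers": [255,255,255]}}

```text
time: 7.0
ee_pos: [0.5139, 0.0463, 0.052]
ee_rot: [-2.009, 0.397, 2.002]
wrist_force: [-3.5, -0.9, 9.6]
opening: -0.0
```

The key is at its stop: the tips are at 44.0 mm and the force has jumped to 9.6 N. Drawing straight back.

>>> {"fn": "apply_moves", "kwargs": {"rot": [[0,0,0],[0,0,0],[0,0,0],[0,0,0],[0,0,0],[0,0,0],[0,0,0]], "translation": [[-0.05,0,0],[-0.15,0,0],[-0.35,0,0],[-0.6,0,0],[-0.9,0,0],[-1,0,0],[-1,0,0]], "fingers": [255,255,255,255,255,255,255]}}

```text
time: 7.58
ee_pos: [0.516, 0.0466, 0.1553]
ee_rot: [-2.014, 0.394, 1.995]
wrist_force: [0.5, 0.0, 0.2]
opening: -0.0001
```

```bash
python3 -c "
from h import *
s=manip.get_image('scene')['color'][130:280,230:390]
print(manip.get_obs()['wrist_force'])
cv2.imwrite('pics/e.png',cv2.resize(s,(640,600),interpolation=cv2.INTER_CUBIC))"
```

```text
[-0.62361665  0.07725362 -0.25335074]
```

View pics/e.png

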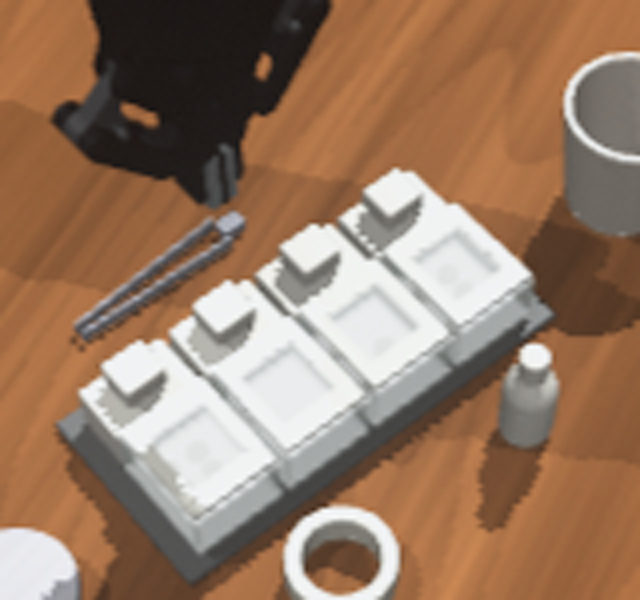

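The lid at (288,380) is flat, the key at (222,310) is back up like the others, and the surrounding items are where they were. Handing in.

```bash
python3 -c "
from station import manip
print(manip.sign_off())"
```

```text
the job is handed in; nothing more can be done
None
```

I pushed the open lid (third case from the left in the top view) shut with closed fingertips. I then pressed that case's key down to its stop and drew back about 100 mm. I handed in at about 7.6 s; no verdict is reported.

- **Lid:** the fingertips stopped at 41.8 mm (42 mm when shut) with 10.7 N. The pictures afterwards show it level with its neighbours.
- **Key:** the fingertips reached 44.0 mm, the fully-down height, where the force jumped to 9.6 N. The last picture shows the key back up like the others.
- **Surroundings:** nothing else visibly moved, though the tin and cup are only partly in the last crop. The wrist force was back to zero within noise.
- **Disagreement:** the two cameras differed by about 4 mm in x on the key positions. I used the mean, and both contacts came at the expected heights.

Both end presses were roughly 10 N, firmer than the 4.5 N the key needs.

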